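# Lock the sardine tin into the one-handed prep board

## Robot

A 7-joint arm with a two-finger parallel gripper is mounted at the origin on a cart in front of the work surface, level with it; the furniture and walls round the work are solid. World frame = base frame: x ahead of the robot, y to its left, z up, the work surface at z = 0. Lengths are in m, angles in rad, forces in N, time in s.
With the tool pointing down it reaches from about 0.4 to 0.875 m from the base axis. Payload 19.3 kg.
Tool frame: the origin (TCP) lies at the very end of the fingers, on their centre line; the grasp point (between the pads) lies 19 mm behind it; z points along the fingers, y is the direction in which the jaws open and shut (so a half turn about z gives the same grasp; the last joint's range is limited). The gripper opens to 85 mm and grips with 20 to 120 N. Pads are 22 mm wide; open, the fingers measure 114 mm over their backs; the gripper's body (76 mm by 85 mm) begins 54 mm behind the grasp point. The pads swing forward as they close: fully open they stand 13 mm farther back than shut.
Start: joints at [-1.261, 0.521, -0.036, 1.599, 0.021, 1.021, -0.113], TCP at [0.232, 0.58, 0.231] pointing down, gripper open.
Joint ranges: [-2.91, 2.91], [-0.3, 2.13], [-1.5, 1.42], [0.17, 2.43], [-1.26, 4.41], [0.16, 1.93], [-2.52, 2.52]. Speed limits (rad/s): [1.89, 1.89, 2.39, 2.39, 3.01, 3.01, 3.01].

## Interface

Orientations are given as [roll, pitch, yaw] about the fixed x, y, z axes, in that order (R = Rz(yaw) Ry(pitch) Rx(roll)).
In Python, from workcell import bot gives the robot as it stands.
- The arm moves only by the tool carry_out, never from a script. Its argument "targets" is a list of rows, each a list of 7 numbers: the shift along the tool's x, y, z in mm, then the turn, a rotation vector about the tool's x, y, z in units of 6 degrees (1.0 is 6 degrees), then the closure in counts, from 0 (fully open) to 255 (shut). A call has 1 to 5 rows; each row shifts and turns the commanded pose from where the row before left it, along the tool's axes as they then stand; what a row does not reach is not made up. A row lasts 1/12 s, in which the tool goes at most 41.7 mm and 7.16 degrees, less where a joint would pass 70% of its speed; a pose out of reach is approached as far as the arm can. A call is refused whole if a number of a shift passes 41.7 or a number of a turn 1, either way. A call with a gripper value outside its range is refused whole. The fingers move at their own pace and stop on an object; "force" is the grip in N (left out, the last holds). Time passes only in rows, so rows that do not move let the fingers close. It gives the time, the measured TCP pose, the force and the opening at its end, in the units of the state.
- bot.observe(): the state, without advancing time (a new reading comes with each control period).
- bot.grab_frame(name): name is "scene" or "top" or "wrist"; returns a dict with "color" (480x640x3 uint8, red, green, blue), "z_map" (480x640 float32, m along the optical axis (not along the pixel's ray), 0 where there is no reading), "K" (3x3 intrinsics, pixels), "cam_to_world" (4x4, takes a point from camera to world coordinates); the wrist camera has in their place "T_tool_cam" (4x4, takes a point from camera to tool coordinates, whose origin is the TCP and whose axes are the flange's). Camera axes: x right, y down, z forward; pixel columns grow to the right and rows downward; lengths in m; the calibration is good to about 2 mm. A picture is of the moment at which its call begins: read the wrist's pose just before it.
- bot.job_done(): hands the job in, once; it reports no verdict.
The state is a dict: "clock": time; "qpos": joint angles; "qd": joint speeds; "joint_efforts": joint torques, N m; "position": TCP position; "tool_rot": TCP orientation; "force": force on the tool from outside, world axes, zero at the start; "moment": the same for the moment, N m; "grip_width": finger opening in m.
Only numpy, scipy, OpenCV 4.12 (cv2) and the standard library are available. Lean on these libraries where they do the work, as an engineer would, in place of code of your own. Each camera call takes 0.05 s, during which the arm holds its last target. There are 200 camera calls.

## Task

Slide the grey jaw of the wooden prep board up to the sardine tin, until the tin sits snug between the jaw and the white fixed stop with the red lever still up; then flip the red cam lever down flat to lock the jaw. Do not upset the tin or disturb the washer tin, the glass, the matchbox and the tape roll standing round the board.

Things in the scene. Friction and masses are not known exactly. Their poses are not given: they have to be found in the camera images.
- prep_board: Fixed wooden board, 140 mm in its x, 220 in its y, top 14 mm above worktop; origin: centre of underside, z up. White fixed stop at its -y end, inner face at y = -90 mm, 34 mm high. Opposite, a grey jaw slides along y (inner face at y = +30 mm when fully open; 75 mm of travel to -y, closing). About 2 N slides it with the lever up; with the lever flat it is locked.
- jaw_post (a point): Point on the axis of the jaw's upright black post (18 mm thick), 69 mm above the worktop; post top 86 mm. It stands at board x = -38 mm, 30 mm behind (+y of) the jaw's inner face. The jaw is 110 mm in board x, 51 mm in y; its clamping wall is 48 mm, the carriage round the post 33 mm above the worktop. Push or pinch the post above 50 mm height. Axes as prep_board.
- lever_tip (a point): Upper face of the free end of the red cam lever (65 mm long, 18 to 22 mm wide), 58 mm from its hinge. The hinge is on the jaw, parallel to board y, at board x = +42 mm (80 mm to +x of the black post, same board y), 42 mm above the worktop. Flat, the lever points to board -x with its upper face 50 to 52 mm above the worktop; it swings up in the board's x-z plane.
- lever (a joint): Red cam lever: 0 = flat, jaw locked (hard stop); positive = raised, up to 0.8 rad = free. Stays where it is left; 0.1 Nm turns it, up to 0.2 Nm near flat. Smooth plastic. Pressing down on its upper face 25 to 35 mm to the board -x side of its hinge (4 to 12 N), fingers closed, lays it flat.
- tin_centre (a point): Centre (half-way up) of the sardine tin: closed flat tin with a turquoise lid, loose on the board between stop and jaw; 60 to 63 mm along its own x, 105 mm along its own y, 26 mm high. Its long sides face stop and jaw, up to 7 degrees askew at the start.
- washer_tin: Bystander: brown flat hinged tin, 65 x 94 x 22 mm; origin at the centre of its underside.
- glass_tumbler: Bystander: clear glass, 77 mm wide, 99 mm high; origin at the centre of its underside.
- matchbox: Bystander: small matchbox, 36 x 68 x 17 mm; origin at the centre of its underside.
- tape_roll: Bystander: roll of black tape lying flat, 55 mm wide, 19 mm high; origin at the centre of its underside.

How it is judged:
By the outcome, as a careful person would: the job done as asked, in the order asked, and still so for the second after the job is handed in, with the robot touching nothing.
It also fails if it takes over 40 s, if anything falls off the work surface, if the arm or the gripper's body presses on something with over 40 N, if the wrist force passes 120 N, or if a joint passes its speed limit or range.

## Working session

There is one attempt and no reset: what is moved stays moved. The work goes in short steps, Python scripts to look and compute and a tool call to move; the robot and the scene stay as the last step left them, time stands still between calls to the robot, and variables do not carry over. Pictures are saved under pics/ and viewed, about 8 in all and at most 12, crops included, and the job is handed in when it is done.

Besides the shell and the picture viewer there is one more tool, called after "Request:" as name(argument=value, ...) on one line, values as JSON. carry_out: Moves the arm, as the interface text tells. Its arguments: {"type":"object","properties":{"targets":{"type":"array","items":{"type":"array","items":{"type":"number"}}},"force":{"type":"number"}},"required":["targets"]}

```bash
mkdir -p pics
cat > h.py <<'E'
import numpy as np, cv2
from workcell import bot
def grab(n):
    s=bot.observe(); f=bot.grab_frame(n); f['s']=s; return f
def save(f,name): cv2.imwrite('pics/'+name,f['color'][:,:,::-1])
def cloud(f):
    z=f['z_map']; K=f['K']; v,u=np.mgrid[:480,:640]
    P=np.stack([(u-K[0,2])/K[0,0]*z,(v-K[1,2])/K[1,1]*z,z],-1)
    T=f['cam_to_world']; return P@T[:3,:3].T+T[:3,3]
E
python3 - <<'E'
from h import *
for n in('top','scene'):
    f=grab(n); save(f,n+'1.png'); np.savez('/tmp/'+n+'1.npz',c=f['color'],P=cloud(f),z=f['z_map'])
print(bot.observe())
E
```

```text
{'clock': 0.1, 'qpos': array([-1.26117944,  0.5219471 , -0.03631264,  1.59995053,  0.02118868,
        1.02107287, -0.11281768]), 'qd': array([ 9.61993747e-05, -9.30617863e-04,  1.29044393e-03, -2.15781610e-03,
       -1.03360479e-03,  1.71635255e-03, -7.33869085e-04]), 'joint_efforts': array([ 4.16943411e-03, -9.28491783e+01,  1.98433086e+00, -3.70535338e+01,
        1.80970982e-02,  5.37156491e-03,  9.08642249e-06]), 'position': array([0.23164563, 0.58016989, 0.23078816]), 'tool_rot': array([-3.14060154e+00,  6.61966154e-05,  2.76172840e+00]), 'force': array([ 0.62272226, -0.42526575,  0.01128053]), 'moment': array([-0.00032469,  0.00109967, -0.008827  ]), 'grip_width': 0.0854323648330667}
```

View pics/top1.png

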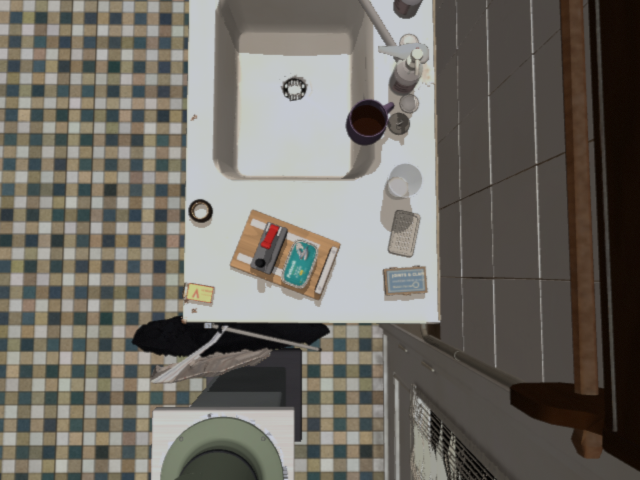

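View pics/scene1.png

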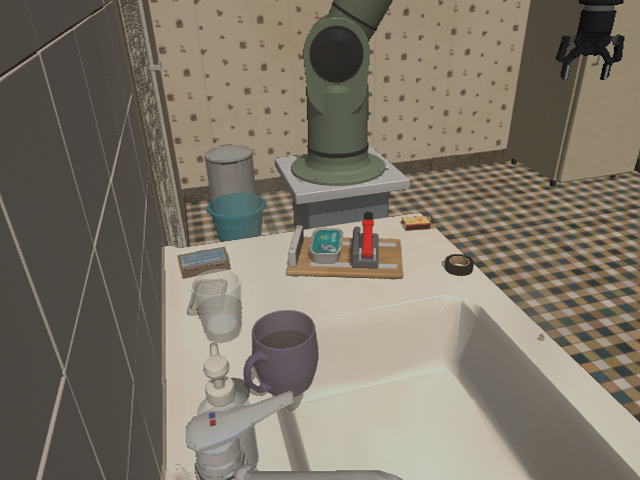

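The top view shows the board around pixel (285,253): post at (261,263), red lever at (270,236), tin at (299,262) and stop at (326,270). The scene view shows the lever raised. Next I measure.

```bash
cat > m.py <<'E'
from h import *
def blobs(c,P,z):
    hsv=cv2.cvtColor(c,cv2.COLOR_RGB2HSV); Z=P[...,2]
    roi=np.zeros(Z.shape,bool); roi[200:305,225:350]=1; roi&=z>0
    H,S,V=[hsv[...,i].astype(int) for i in range(3)]
    return dict(wood=roi&(abs(Z-.014)<.006)&(S>70)&(H<25)&(H>5), post=roi&(Z>.075)&(V<70),
      red=roi&((H<6)|(H>172))&(S>150)&(Z>.04), turq=roi&(H>78)&(H<100)&(S>100)&(Z>.025),
      stop=roi&(Z>.026)&(Z<.042)&(S<40)&(V>150))
if __name__=='__main__':
    d=np.load('/tmp/top1.npz'); c,P,z=d['c'],d['P'],d['z']
    for k,m in blobs(c,P,z).items():
        Q=P[m]; r=cv2.minAreaRect((Q[:,:2]*1000).astype(np.float32))
        print(k,m.sum(),'mean',Q.mean(0).round(4),'min',Q.min(0).round(3),'max',Q.max(0).round(3),'rect',np.round(r[0],1),np.round(r[1],1),round(r[2],1))
    for n,(u,v) in dict(tape=(191,211),match=(199,293),blue=(405,280),washer=(403,232),glass=(404,182)).items(): print(n,P[v,u].round(3))
    m=(P[...,2]>.02)&(z>0); m[:200]=0;m[305:]=0;m[:,:225]=0;m[:,350:]=0
    np.savetxt('/tmp/z.txt',(P[228:300:3,236:345:4,2]*1000).astype(int),fmt='%3d');print(open('/tmp/z.txt').read())
E
python3 m.py
```

```text
wood 2527 mean [ 0.5055 -0.1296  0.0131] min [ 0.399 -0.262  0.008] max [ 0.602 -0.014  0.02 ] rect [ 500.3 -138.6] [216.9 138.6] 69.0
post 53 mean [ 0.4801 -0.0852  0.0845] min [ 0.472 -0.093  0.08 ] max [ 0.487 -0.077  0.088] rect [479.9 -85. ] [14.9 15.1] 0.7
red 205 mean [ 0.5367 -0.1072  0.0693] min [ 0.51  -0.124  0.044] max [ 0.564 -0.09   0.093] rect [ 537.9 -106.9] [20.  54.7] 70.6
turq 611 mean [ 0.4754 -0.1728  0.0365] min [ 0.433 -0.204  0.028] max [ 0.525 -0.14   0.042] rect [ 479.4 -171.9] [49.9 93. ] 68.1
stop 149 mean [ 0.4937 -0.1717  0.0369] min [ 0.427 -0.237  0.03 ] max [ 0.533 -0.131  0.042] rect [ 473.7 -185.8] [ 92.1 103.5] 67.9
tape [0.598 0.075 0.019]
match [0.412 0.054 0.016]
blue [ 0.442 -0.411  0.02 ]
washer [ 0.552 -0.411  0.004]
glass [ 0.668 -0.414  0.009]
  1   2   9  17   9  13  12  10  46  53  51  46  46  14  12  14   7   4  -1   0  -1   0   1   2   3   1   3   1
  0   1  14  11  11  10  10  31  60  59  53  46  49  13  14  13   7  13  10   2   1   5   2   0   1   1   2   0
  1   1  16  10  15  15  12  33  66  62  40  44  49  10  15  10  14  10  11   
[... 1688 characters left out ...]
43  49   1   3   1   2   4
  0  -1   3   4   3   2   0   3   2  14  12  11  40  30  35  37  37  34  15  15  11  46  46   0   0   0   2   1
  0   3   2   1   0   3  -1   0   1   0   0   7  12  15  36  35  36  38  14  15  38  45  13   0   2   3  -1   0
  1  -2   2   0   2   5   4   0   2   2   2   0   1   9  13  13  40  14  13  12  42  49  -2   4   0   0   2   0
  0   0   0  -2   0   0   0   1   2   2 1102   3   0  -1   1  10  11  14  10  13  46  47   0   2   1   2   6   5
  0   1   0 1102   2  -1   0   3   2  -1   2   1   0   1   0   2   0   8   9  13  14  13   1   2   0   1   0  -2
  0   1  -1   0   5   2  -1   2   0   0   2   1   0   0   1   0   0   0  -1  10  14   3   4   2   2   0   2   4
```

Request:
carry_out(targets=[[-20,-20,0,0,0,0,255],[-25,-25,0,0,0,0,255],[-25,-25,0,0,0,0,255],[-25,-25,0,0,0,0,255],[-25,-25,0,0,0,0,255]], force=40)

```text
clock: 0.52
position: [0.2989, 0.4227, 0.231]
tool_rot: [-3.141, -0.0, 2.762]
force: [0.9, -0.4, 1.0]
grip_width: 0.0252
```

Request:
carry_out(targets=[[-25,-25,0,0,0,0,255],[-25,-25,0,0,0,0,255],[-25,-25,0,0,0,0,255],[-25,-25,0,0,0,0,255],[-25,-25,0,0,0,0,255]])

```text
clock: 0.93
position: [0.3687, 0.2603, 0.2313]
tool_rot: [-3.142, -0.0, 2.762]
force: [0.8, 0.1, 0.0]
grip_width: -0.0001
```

Request:
carry_out(targets=[[-25,-25,0,0,0,0,255],[-25,-25,0,0,0,0,255],[-25,-25,0,0,0,0,255],[-25,-25,0,0,0,0,255],[-25,-25,0,0,0,0,255]])

```text
clock: 1.35
position: [0.4384, 0.0979, 0.2313]
tool_rot: [-3.142, -0.0, 2.762]
force: [0.8, 0.5, -0.3]
grip_width: 0.0002
```

Request:
carry_out(targets=[[-25,-25,0,0,0,0,255],[-25,-25,0,0,0,0,255],[-25,-25,0,0,0,0,255],[-15,-15,0,0,0,0,255],[0,0,0,0,0,0,255]])

```text
clock: 1.77
position: [0.4893, -0.0217, 0.2312]
tool_rot: [-3.14, 0.001, 2.757]
force: [-0.4, -0.3, -0.2]
grip_width: -0.0
```

```bash
cat >> h.py <<'E'
from scipy.spatial.transform import Rotation as R
def wcloud(f):
    g=dict(f); T=np.eye(4); T[:3,:3]=R.from_euler('xyz',f['s']['tool_rot']).as_matrix(); T[:3,3]=f['s']['position']
    g['cam_to_world']=T@f['T_tool_cam']; return cloud(g)
A=np.radians(69.0); C=np.array([.5003,-.1386]); BY=np.array([np.cos(A),np.sin(A)]); BX=np.array([BY[1],-BY[0]])
def board(p): d=(np.asarray(p)[...,:2]-C); return np.stack([d@BX,d@BY],-1)*1000
E
python3 - <<'E'
from h import *
f=grab('wrist'); save(f,'w1.png'); P=wcloud(f); np.savez('/tmp/w1.npz',c=f['color'],P=P,z=f['z_map'])
print(board(f['s']['position']))
E
```

```text
[-52.11198651 105.16355148]
```

View pics/w1.png

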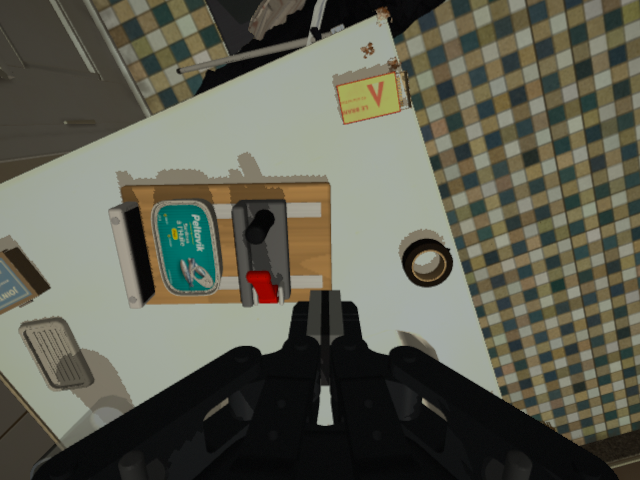

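The wrist view shows the post at (260,225), lever at (262,287), tin at (186,248), and stop at (125,255). The tin is slightly askew.

```bash
cat > mw.py <<'E'
from h import *
import sys
d=np.load(sys.argv[1]); c,P,z=d['c'],d['P'],d['z']; B=board(P); Z=P[...,2]*1000
hsv=cv2.cvtColor(c,cv2.COLOR_RGB2HSV); H,S,V=[hsv[...,i].astype(int) for i in range(3)]
roi=(z>0)&(z<.6)&(abs(B[...,0])<90)&(abs(B[...,1])<130); roi[290:,280:]=0
ms=dict(wood=roi&(abs(Z-14)<5)&(S>60)&(H>5)&(H<25), post=roi&(Z>78)&(V<70)&(abs(B[...,0]+38)<20),
 red=roi&((H<6)|(H>172))&(S>150)&(Z>40), tin=roi&(Z>28)&(Z<46)&(B[...,1]<5)&(B[...,1]>-82)&(abs(B[...,0])<68),
 wall=roi&(abs(Z-48)<4)&(B[...,1]>-60)&(V<140)&(S<60), stop=roi&(Z>28)&(B[...,1]<-82))
for k,m in ms.items():
    m=cv2.morphologyEx(m.astype(np.uint8),cv2.MORPH_OPEN,np.ones((3,3)))>0
    if m.sum()<10: print(k,m.sum()); continue
    q=B[m]; r=cv2.minAreaRect(q.astype(np.float32)); l,h=np.percentile(q,[1,99],axis=0)
    print(k,m.sum(),'bxy lo',l.round(1),'hi',h.round(1),'z',np.percentile(Z[m],[2,50,98]).round(1),'rect',np.round(r[0],1),np.round(r[1],1),round(r[2],1))
E
python3 mw.py /tmp/w1.npz
```

```text
wood 8999 bxy lo [ -70.8 -100.4] hi [ 65.9 110.5] z [11.7 15.  16.6] rect [-1.6  2.1] [218.6 139.3] 89.9
post 4202 bxy lo [-57.6  39.3] hi [-34.4  85. ] z [ 85.2 294.6 309.8] rect [-46.3  61.6] [19.7 54.2] 18.1
red 691 bxy lo [-5.8 35.3] hi [46.3 54.8] z [45.6 77.  92.2] rect [21.1 45.2] [54.9 21. ] 0.9
tin 5691 bxy lo [-60.4 -67.1] hi [41.7 -6. ] z [36.2 38.5 41.4] rect [ -8.9 -36.9] [ 63.2 105.3] 90.0
wall 1181 bxy lo [-55.3  15.1] hi [51.3 29. ] z [45.5 49.3 50.9] rect [-1.3 21.6] [109.7  15.4] 1.4
stop 2572 bxy lo [ -56.  -102.9] hi [ 51.  -87.8] z [29.3 47.3 50.3] rect [ -1.3 -95.4] [110.3  16.4] 0.2
```

Request:
carry_out(targets=[[-7,-7,30,0,0,-0.17,255],[-7,-7,35,0,0,0,255],[0,0,35,0,0,0,255],[0,0,35,0,0,0,255],[0,0,20,0,0,0,255]])

```text
clock: 2.23
position: [0.4947, -0.0344, 0.0732]
tool_rot: [-3.141, -0.003, 2.781]
force: [-0.2, 0.1, -0.5]
grip_width: 0.0001
```

Request:
carry_out(targets=[[0,0,18,0,0,0,255],[0,0,0,0,0,0,255],[0,0,0,0,0,0,255]])

```text
clock: 2.48
position: [0.4957, -0.0347, 0.0581]
tool_rot: [-3.141, -0.002, 2.78]
force: [-0.3, 0.3, 0.2]
grip_width: -0.0001
```

```bash
cat > st.py <<'E'
from h import *
s=bot.observe(); print(s['clock'],board(s['position']).round(1),'z',(s['position'][2]*1000).round(1),'yaw',np.degrees(s['tool_rot'][2]).round(2)-90,'Fboard',(s['force'][:2]@BX).round(2),(s['force'][:2]@BY).round(2),s['force'][2].round(2))
E
python3 st.py
```

```text
2.4833 [-41.5  95.3] z 58.1 yaw 69.30000000000001 Fboard -0.39 0.21 0.19
```

Request:
carry_out(targets=[[-3,-7,0,0,0,0,255],[0,-7,0,0,0,0,255],[0,-6,0,0,0,0,255],[0,-4,0,0,0,0,255],[0,-4,0,0,0,0,255]])

```text
clock: 2.9
position: [0.4892, -0.0634, 0.0589]
tool_rot: [3.141, 0.001, 2.779]
force: [0.9, 3.5, 0.5]
grip_width: 0.0
```

Request:
carry_out(targets=[[0,-4,0,0,0,0,255],[0,-4,0,0,0,0,255],[0,-4,0,0,0,0,255],[0,-4,0,0,0,0,255],[0,0,0,0,0,0,255]])

```text
clock: 3.32
position: [0.4833, -0.0785, 0.0583]
tool_rot: [-3.141, 0.0, 2.779]
force: [0.9, 0.3, 0.4]
grip_width: -0.0001
```

```bash
python3 st.py
```

```text
3.3167 [-37.4  50. ] z 58.3 yaw 69.21000000000001 Fboard 0.77 0.6 0.41
```

Request:
carry_out(targets=[[0,-3,0,0,0,0,255],[0,-3,0,0,0,0,255],[0,-3,0,0,0,0,255],[0,-3,0,0,0,0,255],[0,-3,0,0,0,0,255]])

```text
clock: 3.73
position: [0.4781, -0.0918, 0.0583]
tool_rot: [3.142, -0.0, 2.78]
force: [0.6, 3.9, 0.2]
grip_width: 0.0004
```

Request:
carry_out(targets=[[0,-2,0,0,0,0,255],[0,-2,0,0,0,0,255],[0,0,0,0,0,0,255]])

```text
clock: 3.98
position: [0.4766, -0.0959, 0.0583]
tool_rot: [-3.141, -0.0, 2.779]
force: [-0.2, 0.9, 0.5]
grip_width: -0.0003
```

```bash
python3 st.py
python3 - <<'E'
from h import *
f=grab('wrist'); save(f,'w2.png'); np.savez('/tmp/w2.npz',c=f['color'],P=wcloud(f),z=f['z_map'])
E
```

```text
3.9833 [-37.4  31.4] z 58.3 yaw 69.22999999999999 Fboard -0.48 0.76 0.54
```

View pics/w2.png

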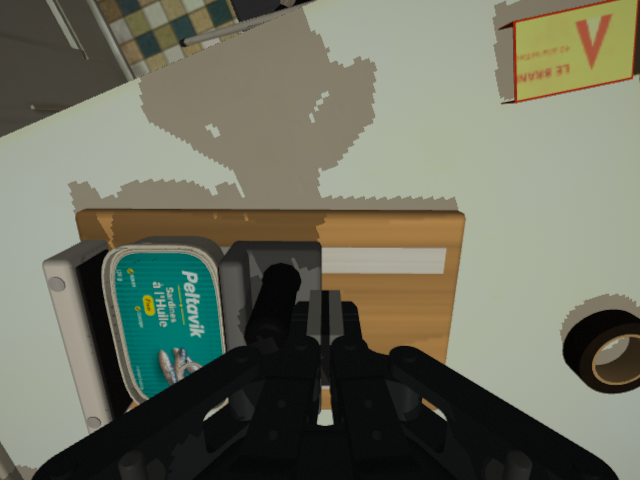

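The jaw touches the tin and a small gap remains at the stop (around x=100). I continue with finer steps and watch the force.

Request:
carry_out(targets=[[0,-1.5,0,0,0,0,255],[0,-1.5,0,0,0,0,255],[0,-1,0,0,0,0,255],[0,0,0,0,0,0,255]])

```text
clock: 4.37
position: [0.4753, -0.0993, 0.0583]
tool_rot: [-3.142, -0.0, 2.779]
force: [-0.4, 1.3, 0.6]
grip_width: -0.0
```

Request:
carry_out(targets=[[0,-1,0,0,0,0,255],[0,-1,0,0,0,0,255],[0,0,0,0,0,0,255]])

```text
clock: 4.62
position: [0.4746, -0.1012, 0.0583]
tool_rot: [-3.141, -0.0, 2.779]
force: [-0.7, 1.7, 0.3]
grip_width: -0.0001
```

```bash
python3 st.py
```

```text
4.6167 [-37.4  25.7] z 58.3 yaw 69.25 Fboard -1.27 1.36 0.29
```

Request:
carry_out(targets=[[0,-0.7,0,0,0,0,255],[0,-0.7,0,0,0,0,255],[0,0,0,0,0,0,255]])

```text
clock: 4.87
position: [0.4741, -0.1024, 0.0583]
tool_rot: [-3.142, -0.0, 2.779]
force: [-0.7, 2.8, 0.2]
grip_width: -0.0
```

Request:
carry_out(targets=[[0,-0.7,0,0,0,0,255],[0,-0.7,0,0,0,0,255],[0,0,0,0,0,0,255]])

```text
clock: 5.12
position: [0.4739, -0.1031, 0.0583]
tool_rot: [3.141, -0.0, 2.78]
force: [1.2, 6.0, 0.0]
grip_width: 0.0
```

```bash
python3 st.py
```

```text
5.1167 [-37.4  23.7] z 58.3 yaw 69.28999999999999 Fboard -1.08 6.05 0.02
```

Request:
carry_out(targets=[[0,-0.7,0,0,0,0,255],[0,-0.7,0,0,0,0,255],[0,0,0,0,0,0,255]])

```text
clock: 5.37
position: [0.4738, -0.1033, 0.0583]
tool_rot: [3.14, -0.0, 2.781]
force: [2.7, 14.2, 0.2]
grip_width: 0.0002
```

```bash
python3 st.py
python3 - <<'E'
from h import *
f=grab('wrist'); save(f,'w3.png')
f=grab('top'); P=cloud(f); np.savez('/tmp/t3.npz',c=f['color'],P=P,z=f['z_map'])
cv2.imwrite('pics/t3.png',cv2.resize(f['color'][200:310,220:350,::-1],None,fx=5,fy=5,interpolation=2))
E
```

```text
5.3667 [-37.4  23.4] z 58.3 yaw 69.35 Fboard -2.56 14.2 0.15
```

View pics/w3.png

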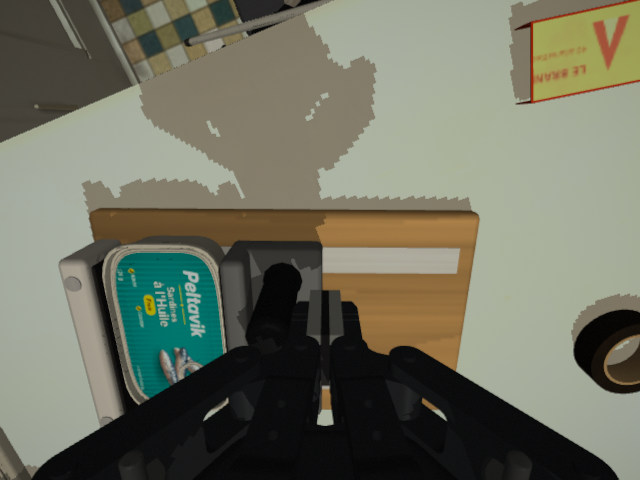

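Snug: the force rises to 14 N at a jaw face of about -30, which fits a 60 mm tin. Now I retract, rise and go over to the lever.

Request:
carry_out(targets=[[0,5,0,0,0,0,255],[0,10,0,0,0,0,255],[0,10,0,0,0,0,255],[0,0,-25,0,0,0,255],[0,0,-30,0,0,0,255]])

```text
clock: 5.88
position: [0.4813, -0.0803, 0.1126]
tool_rot: [-3.14, -0.003, 2.781]
force: [-0.1, 0.3, 0.8]
grip_width: -0.0001
```

Request:
carry_out(targets=[[0,0,-30,0,0,0,255],[-15,-12,0,0,0,0,255],[-18,-17,0,0,0,0,255],[-16,-17,0,0,0,0,255],[0,0,0,0,0,0,255]])

```text
clock: 6.3
position: [0.5131, -0.1453, 0.1437]
tool_rot: [-3.14, 0.002, 2.777]
force: [-2.4, -0.1, 0.0]
grip_width: 0.0002
```

```bash
python3 st.py
python3 - <<'E'
from h import *
f=grab('wrist'); save(f,'w4.png'); np.savez('/tmp/w4.npz',c=f['color'],P=wcloud(f),z=f['z_map'])
E
python3 mw.py /tmp/w4.npz
```

```text
6.3 [14.4 -1.6] z 143.7 yaw 69.09 Fboard -2.22 -0.99 0.03
wood 19143 bxy lo [-70.7 -99.9] hi [ 66.3 109.3] z [12.8 15.  16.5] rect [-1.6  1.8] [219.3 139.2] 89.7
post 791 bxy lo [-47.7  -6.4] hi [-31.1  10.3] z [83.1 86.5 88.2] rect [-39.3   1.9] [17.7 17.8] 75.3
red 1546 bxy lo [-5.8 -7.7] hi [46.7 11.9] z [51.3 79.3 92.3] rect [20.3  1.9] [21.2 53.6] 89.4
tin 12421 bxy lo [-59.9 -81.3] hi [41.3  3.2] z [33.2 38.2 41.7] rect [ -9.2 -38.5] [ 86.9 104.1] 89.9
wall 2903 bxy lo [-54.6 -27.8] hi [50.7 14.2] z [44.9 49.1 50.8] rect [-2.3 -8. ] [109.3  45.2] 4.7
stop 4920 bxy lo [ -55.6 -102.7] hi [ 50.5 -82.4] z [36.  47.8 50.2] rect [ -1.6 -92.8] [109.3  21.6] 0.0
```

View pics/w4.png

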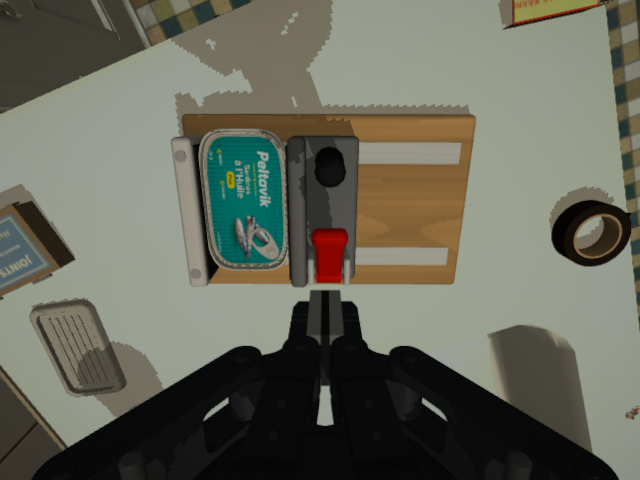

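The tin sits between stop and jaw. The lever is up at (330,250), and the fingers line up with it in board y. Pressing down.

Request:
carry_out(targets=[[1,2,20,0,0,0,255],[0,0,20,0,0,0,255],[0,0,6,0,0,0,255],[0,0,5,0,0,0,255],[0,0,5,0,0,0,255]])

```text
clock: 6.77
position: [0.5117, -0.1393, 0.0874]
tool_rot: [3.142, 0.0, 2.78]
force: [0.9, 0.1, 2.6]
grip_width: -0.0003
```

```bash
python3 st.py
```

```text
6.7667 [10.9  3.4] z 87.4 yaw 69.28999999999999 Fboard 0.79 0.41 2.57
```

Request:
carry_out(targets=[[0,0,5,0,0,0,255],[0,0,5,0,0,0,255],[0,0,5,0,0,0,255],[0,0,5,0,0,0,255],[0,0,0,0,0,0,255]])

```text
clock: 7.18
position: [0.5111, -0.1396, 0.0665]
tool_rot: [-3.141, -0.001, 2.78]
force: [-0.2, 0.2, 0.1]
grip_width: -0.0002
```

Request:
carry_out(targets=[[0,0,3,0,0,0,255],[0,0,3,0,0,0,255],[0,0,3,0,0,0,255],[0,0,0,0,0,0,255]])

```text
clock: 7.52
position: [0.5111, -0.1397, 0.0579]
tool_rot: [-3.142, -0.001, 2.779]
force: [0.0, -0.2, 0.1]
grip_width: 0.0003
```

```bash
python3 st.py
```

```text
7.5167 [10.5  2.9] z 57.9 yaw 69.25 Fboard 0.11 -0.22 0.06
```

Request:
carry_out(targets=[[0,0,2,0,0,0,255],[0,0,2,0,0,0,255],[0,0,1,0,0,0,255],[0,0,0,0,0,0,255]])

```text
clock: 7.85
position: [0.5112, -0.1396, 0.0532]
tool_rot: [3.142, -0.0, 2.78]
force: [-0.5, 0.5, 0.2]
grip_width: -0.0
```

Request:
carry_out(targets=[[0,0,1,0,0,0,255],[0,0,0.5,0,0,0,255],[0,0,0,0,0,0,255]])

```text
clock: 8.1
position: [0.5113, -0.1397, 0.0518]
tool_rot: [3.142, -0.0, 2.78]
force: [-0.9, 0.7, 2.6]
grip_width: 0.0003
```

```bash
python3 st.py
```

```text
8.1 [10.6  3. ] z 51.8 yaw 69.25999999999999 Fboard -1.07 0.37 2.6
```

Request:
carry_out(targets=[[0,0,0.7,0,0,0,255],[0,0,0.7,0,0,0,255],[0,0,0,0,0,0,255]])

```text
clock: 8.35
position: [0.5113, -0.1398, 0.0503]
tool_rot: [-3.141, -0.0, 2.78]
force: [-1.4, -0.1, 1.0]
grip_width: -0.0002
```

```bash
python3 st.py
```

```text
8.35 [10.7  2.8] z 50.3 yaw 69.25999999999999 Fboard -1.21 -0.62 1.02
```

Request:
carry_out(targets=[[0,0,0.7,0,0,0,255],[0,0,0.5,0,0,0,255],[0,0,0,0,0,0,255]])

```text
clock: 8.6
position: [0.5113, -0.1398, 0.0497]
tool_rot: [3.142, 0.0, 2.779]
force: [-7.5, 1.5, 18.3]
grip_width: 0.0001
```

```bash
python3 st.py
```

```text
8.6 [10.7  2.8] z 49.7 yaw 69.25 Fboard -7.55 -1.24 18.35
```

Hard stop reached at z≈50 mm. Rising to check.

Request:
carry_out(targets=[[0,0,-4,0,0,0,255],[0,0,-20,0,0,0,255],[0,0,-35,0,0,0,255],[0,0,-35,0,0,0,255],[0,0,-35,0,0,0,255]])

```text
clock: 9.02
position: [0.5111, -0.1398, 0.1796]
tool_rot: [-3.141, -0.0, 2.779]
force: [1.2, 0.1, -0.2]
grip_width: 0.0001
```

Request:
carry_out(targets=[[-30,0,-10,0,0,0,255],[-30,0,0,0,0,0,255],[-20,0,0,0,0,0,255],[0,0,0,0,0,0,255],[0,0,0,0,0,0,255]])

```text
clock: 9.43
position: [0.5865, -0.1683, 0.1877]
tool_rot: [-3.141, -0.0, 2.779]
force: [-0.4, 0.5, 0.6]
grip_width: -0.0001
```

```bash
python3 st.py
python3 - <<'E'
from h import *
f=grab('wrist'); save(f,'w5.png'); np.savez('/tmp/w5.npz',c=f['color'],P=wcloud(f),z=f['z_map'])
f=grab('scene'); cv2.imwrite('pics/s5.png',cv2.resize(f['color'][200:300,250:450,::-1],None,fx=4,fy=4,interpolation=2))
E
python3 mw.py /tmp/w5.npz
```

```text
9.4333 [91.2  3.1] z 187.7 yaw 69.24000000000001 Fboard -0.5 0.3 0.63
wood 18242 bxy lo [-69.9 -99.2] hi [ 67.5 109.6] z [13.1 15.  16.6] rect [-1.4  2.2] [219.3 139.8] 89.8
post 759 bxy lo [-47.2  -6.2] hi [-30.3  10.6] z [81.8 86.4 88.3] rect [-38.8   2.3] [17.9 17.8] 15.6
red 2421 bxy lo [-22.6  -7.1] hi [48.7 11.9] z [48.5 51.2 53.7] rect [13.1  2.5] [73.2 20.8] 0.3
tin 11230 bxy lo [-59.9 -81.2] hi [41.3 -3.9] z [33.4 38.3 41.7] rect [ -9.2 -38.7] [ 86.6 104.3] 90.0
wall 2794 bxy lo [-53.7 -27.5] hi [51.  14.4] z [44.9 49.1 50.8] rect [-1.5 -7.1] [108.3  43. ] 1.1
stop 4675 bxy lo [ -54.3 -102.9] hi [ 51.4 -82.4] z [36.3 47.9 50.3] rect [ -1.2 -93.1] [ 22.1 109.2] 89.9
```

View pics/w5.png

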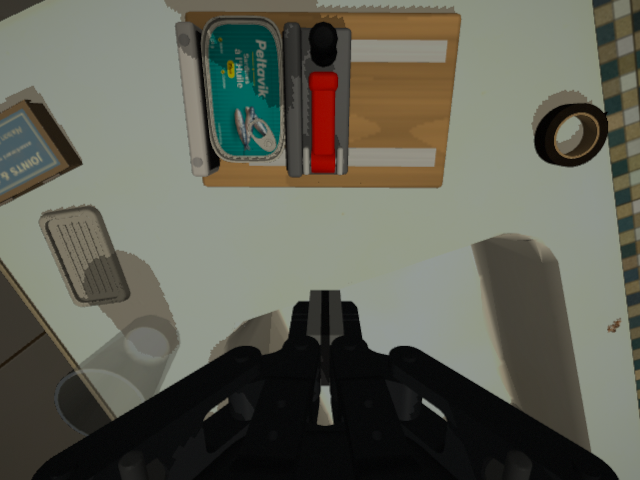

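View pics/s5.png

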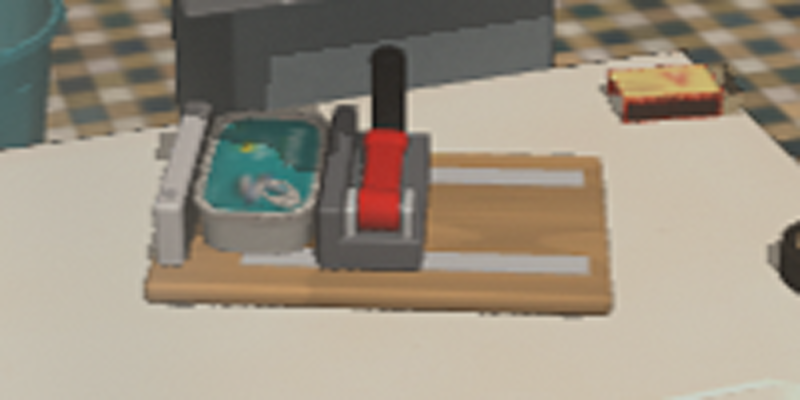

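The lever at (323,120) lies flat, with its upper face at 51 mm. The jaw hasn't moved, the tin is snug and the bystanders are untouched.

```bash
python3 -c "
from h import *
print(bot.job_done())"
```

```text
the job is handed in; nothing more can be done
None
```

The jaw is up against the sardine tin and locked, and I handed the job in at about 9.5 s on the robot's clock.

- **Jaw:** I pushed the black post from behind with closed fingers. The jaw stopped with 14 N on the post at a gap of about 60 mm, which fits the tin, and the lever was still up.
- **Lever:** I pressed it down until it met its hard stop. The last reading was 18 N, above the suggested 4 to 12 N but well under the force limits.
- **Last checks:** In the last wrist and scene pictures the lever is flat with its upper face at about 51 mm. The post is within 0.5 mm of where it was before I pressed the lever. The tin lies level and square between the stop and the jaw.
- **Bystanders:** I touched none of them, and those visible in the last pictures (washer tin, glass, matchbox and tape roll) looked undisturbed. I did not measure their positions again.
- **Disagreement:** The wrist camera and the overhead camera differed by about 2 mm, which is within the stated calibration.

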